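Slide the instrument case home between its guide rails

TASK

The flat black instrument case stands a little crooked on the open end of the grey storage slide; straighten it as needed and push it down the lane between the two guide rails until it rests square against the stop at the far end. Only push it with the fingers: do not lift or tip it, let neither the case nor the robot touch either guide rail at any time, and do not disturb the other things on the desk.

Things in the scene. Friction and masses are not known exactly. Their poses are not given: they have to be found in the camera images.
- case: flat black instrument case, loose, about 0.12 kg (may vary by a third). Body 72 mm (own x, from -35 to +37 mm of the origin) by 98 mm (own y, -49 to +49) by 26 mm high, upright straight sides; origin under it at deck height. It starts on the open end of the slide, its +x side towards the mouth of the lane but turned by up to 0.18 rad and up to 20 mm off the lane's middle line. Its +x side is to rest against the stop
- slide: fixed grey-painted metal deck plate lying on the desk, 385 mm long (own x from -200 to +185 mm), 154 mm wide (own y -77 to +77), 6 mm thick. Origin on the desk surface on the lane's middle line; own x runs down the lane towards the stop, own y to the left of it, z up. The end from x = -200 to -50 mm is open, without rails; the lane between the rails runs from x = -50 to +165 mm and is 116 mm wide (own y -58 to +58)
- rail_left: guide rail on the slide's own +y side: dark steel bar 215 mm long, 11 mm wide, 16 mm high above the deck (top 22 mm above the desk); its inner face at own y = -5.5 mm, that is +58 mm of the slide; origin at the middle of its underside. Not to be touched
- rail_right: guide rail on the slide's own -y side, the same bar; its inner face at own y = +5.5 mm, that is -58 mm of the slide. Not to be touched
- end_stop: fixed grey stop across the far end of the lane, 138 mm wide, 24 mm high above the deck, with two black rubber bumpers; its origin lies on the deck in the plane of the bumpers' faces, at x = +165 mm of the slide. With the case home the case's origin is at x = 128 mm of the slide
- flux_tin: round tin with green lid, 56 mm across, 23 mm high, on the desk beside the slide, on the robot's side; a bystander, stays where it is
- adapter: white box-shaped adapter 40x42x26 mm on the desk beside the rail on the side away from the robot; a bystander, stays where it is
- small_driver: small black screwdriver 105 mm long, 20 mm high, on the desk beside the rail on the robot's side; a bystander, stays where it is
- clear_tape: white roll of tape 68 mm across, 19 mm high, lying on the desk to the left of the slide; a bystander, stays where it is
- cell_1: red and white battery cell 15x50 mm lying on the desk; a bystander, stays where it is
- cell_2: second battery cell 15x50 mm lying on the desk; a bystander, stays where it is
- marker: black and white marker pen 135 mm long lying on the desk; a bystander, stays where it is
- mouse: black computer mouse 105x64x38 mm on the desk to the left; a bystander, stays where it is

How it is judged:
By the outcome, as a careful person would: the job done as asked, in the order asked, and still so for the second after the job is handed in, with the robot touching nothing.
It also fails if it takes over 72 s, if anything falls off the work surface, if the arm or the gripper's body presses on something with over 40 N, if the wrist force passes 120 N, or if a joint passes its speed limit or range.

ROBOT

A 6-joint arm with a two-finger parallel gripper is mounted at the origin on a cart in front of the work surface, level with it; the furniture and walls round the work are solid. World frame = base frame: x ahead of the robot, y to its left, z up, the work surface at z = 0. Lengths are in m, angles in rad, forces in N, time in s.
With the tool pointing down it reaches from about 0.3 to 0.85 m from the base axis. Payload 4.2 kg.
Tool frame: the origin (TCP) lies midway between the tips of the shut fingers; the grasp point (between the pads) lies 19 mm behind it; z points along the fingers, y is the line along which they close (so a half turn about z gives the same grasp; the last joint's range is limited). The gripper opens to 91 mm and grips with 3 to 60 N. Pads are 32 mm wide; open, the fingers measure 118 mm over their backs; the gripper's body (76 mm by 178 mm) begins 60 mm behind the grasp point.
Start: joints at [-1.255, 0.32, 1.565, -0, 1.257, -0.02], TCP at [0.189, -0.543, 0.214] pointing down, gripper open.
Joint ranges: [-3.11, 3.11], [-0.84, 2.01], [0.21, 2.61], [-1.34, 4.49], [0.05, 2.63], [-2.56, 2.56]. Speed limits (rad/s): [2.57, 2.57, 3.14, 3.14, 3.14, 3.14].

INTERFACE

Orientations are given as a unit quaternion [x, y, z, w].
In Python, from rig import monitor, viewer, arm gives the robot as it stands.
- The arm moves only by the shell command python3 -m crank 'ROWS' [FORCE]. ROWS is JSON, a list of rows, each a list of 5 numbers: the shift along the tool's x, y, z in mm, then the turn about the tool's z in degrees, then the opening, from 0 (shut) to 1 (fully open). A call has 1 to 8 rows; each row is the pose to reach, as a shift and turn from the pose commanded when the call began, along the tool's axes at that moment; what a row does not reach only later rows make up. A row lasts 1/8 s, in which the tool goes at most 62.5 mm and 10.7 degrees, less where a joint would pass 70% of its speed; a pose out of reach is approached as far as the arm can. A call with a gripper value outside its range is refused whole. The fingers move at their own pace and stop on an object; FORCE is the grip in N (left out, the last holds). Time passes only in rows, so rows that repeat a pose let the fingers close. It gives the time, the measured TCP pose, the force, the opening and the grip force at its end, in the units of the state.
- monitor.state(): the state, without advancing time (a new reading comes with each control period).
- viewer.capture(name): name is "scene" or "top"; returns the picture (420x560x3 uint8, blue, green, red); there is no depth.
- viewer.camera_model(name): a dict with "camera_matrix" (3x3 intrinsics, pixels), "pose" (4x4, takes a point from camera to world coordinates). Camera axes: x right, y up, looking along -z (the intrinsics and any distortion apply to the point x, -y, -z); pixel columns grow to the right and rows downward; lengths in m; the calibration is good to about 2 mm. A picture is of the moment at which its call begins. camera_model takes no time and is no camera call.
- arm.sign_off(): hands the job in; it is judged then, once.
The state is a dict: "time": time; "joints": joint angles; "dq": joint speeds; "joint_efforts": joint torques, N m; "tcp_pos": TCP position; "eef_rot": TCP orientation; "wrist_force": force on the tool from outside, world axes, zero at the start; "wrist_torque": the same for the moment, N m; "width": finger opening in m; "grip_force": force on a finger pad.
Only numpy, scipy, OpenCV 4.12 (cv2) and the standard library are available. Lean on these libraries where they do the work, as an engineer would, in place of code of your own. Each camera call takes 0.05 s, during which the arm holds its last target. There are 200 camera calls.

## Working session

There is one attempt and no reset: what is moved stays moved. The work goes in short steps, Python scripts to look and compute and a shell command to move; the robot and the scene stay as the last step left them, time stands still between calls to the robot, and variables do not carry over. Pictures are saved under pics/ and viewed, at most 10 in all, crops included, and the job is handed in when it is done.

```bash
mkdir -p pics; cat > h.py <<'E'
import numpy as np, cv2
from rig import monitor, viewer, arm
def ray(n,px,z):
    c=viewer.camera_model(n);K=np.array(c["camera_matrix"]);T=np.array(c["pose"])
    d=np.linalg.inv(K)@[px[0],px[1],1];d=T[:3,:3]@[d[0],-d[1],-d[2]];o=T[:3,3]
    return (o+d*(z-o[2])/d[2])
def proj(n,P):
    c=viewer.camera_model(n);K=np.array(c["camera_matrix"]);T=np.array(c["pose"])
    q=T[:3,:3].T@(np.array(P)-T[:3,3]);q=K@[q[0],-q[1],-q[2]];return q[:2]/q[2]
E
python3 - <<'E'
from h import *
for n in("scene","top"):
    cv2.imwrite(f"pics/{n}0.png",viewer.capture(n)); c=viewer.camera_model(n);print({k:np.round(v,3).tolist() if not isinstance(v,str) else v for k,v in c.items()})
s=monitor.state();print({k:np.round(v,3).tolist() for k,v in s.items()})
E
```

```text
{'camera_matrix': [[410.782, 0.0, 288.143], [0.0, 410.782, 200.927], [0.0, 0.0, 1.0]], 'pose': [[-0.441, 0.456, -0.773, -0.501], [-0.897, -0.213, 0.387, 0.418], [0.012, 0.864, 0.503, 0.75], [0.0, 0.0, 0.0, 1.0]]}
{'camera_matrix': [[531.097, 0.0, 282.525], [0.0, 531.097, 213.553], [0.0, 0.0, 1.0]], 'pose': [[0.013, 0.993, -0.121, 0.359], [-1.0, 0.012, -0.007, -0.122], [-0.006, 0.121, 0.993, 1.386], [0.0, 0.0, 0.0, 1.0]]}
{'time': 0.1, 'joints': [-1.255, 0.32, 1.566, -0.0, 1.257, -0.02], 'dq': [-0.001, -0.0, -0.003, -0.001, 0.0, -0.0], 'joint_efforts': [-0.001, -41.333, -23.251, 0.073, 0.042, -0.0], 'tcp_pos': [0.189, -0.542, 0.213], 'eef_rot': [0.986, 0.167, -0.0, -0.001], 'wrist_force': [-0.025, 0.427, -0.204], 'wrist_torque': [0.034, -0.004, 0.078], 'grip_force': 0.0, 'width': 0.091}
```

View pics/top0.png

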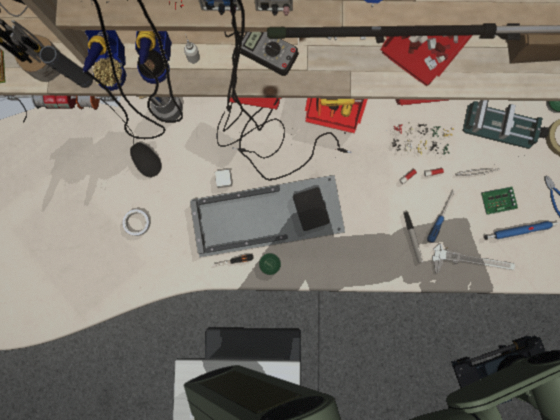

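View pics/scene0.png

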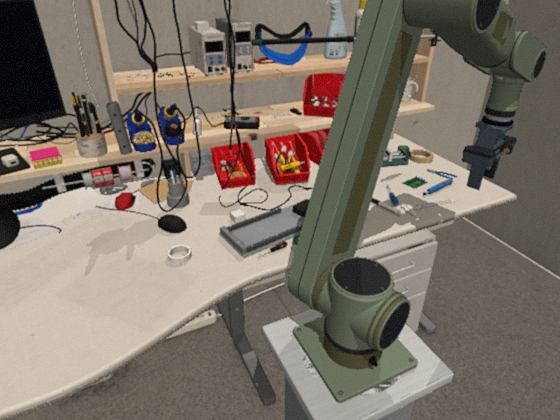

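The top view shows the slide from about (192,195)-(343,235), with the stop at the left, and the case at about (311,208), slightly turned. Next I'll enlarge a crop to read the edges.

```bash
python3 - <<'E'
from h import *
im=cv2.imread("pics/top0.png")[165:275,185:350]
im=np.clip(im.astype(float)*1.5,0,255).astype(np.uint8)
im=cv2.resize(im,None,fx=4.8,fy=4.8,interpolation=cv2.INTER_CUBIC)
for i in range(0,165,10): cv2.line(im,(int((i+.5)*4.8),0),(int((i+.5)*4.8),8 if (185+i)%50 else 20),(0,0,255),1); cv2.putText(im,str(185+i),(int(i*4.8)-8,18),0,.35,(0,0,255))
for i in range(0,110,10): cv2.line(im,(0,int((i+.5)*4.8)),(8,int((i+.5)*4.8)),(0,0,255),1); cv2.putText(im,str(165+i),(10,int((i+.5)*4.8)+4),0,.35,(0,0,255))
cv2.imwrite("pics/crop0.png",im);print(im.shape)
E
```

```text
(528, 792, 3)
```

View pics/crop0.png

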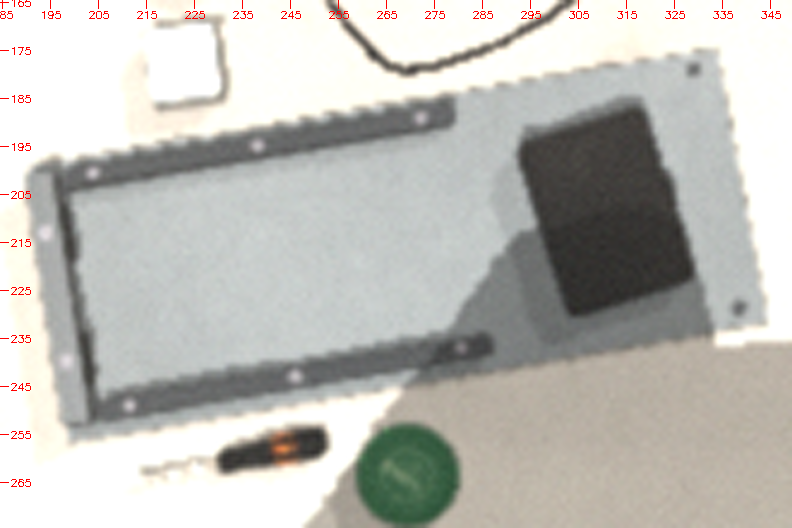

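```bash
cat >> h.py <<'E'
from scipy.optimize import least_squares
def fit(n,model,px,x0):
    def pts(p):
        c,s=np.cos(p[2]),np.sin(p[2]);return [(p[0]+c*a-s*b,p[1]+s*a+c*b,z) for a,b,z in model]
    f=lambda p:np.ravel([proj(n,P) for P in pts(p)])-np.ravel(px)
    r=least_squares(f,x0,x_scale=[.1,.1,1]);return r.x,r.fun.reshape(-1,2)
def rel(S,C):
    c,s=np.cos(S[2]),np.sin(S[2]);d=C[:2]-S[:2];return np.array([c*d[0]+s*d[1],-s*d[0]+c*d[1],C[2]-S[2]])
CASE=[(.037,-.049,.032),(-.035,-.049,.032),(-.035,.049,.032),(.037,.049,.032)] # corners
E
python3 - <<'E'
from h import *
u=lambda l:[(x/4.8-.5+185,y/4.8-.5+165) for x,y in l]
# lane x -> image left (world +y); own y left -> toward robot (lower image)
Sm=[(-.2,-.077,.006),(-.2,.077,.006),(.185,.077,.006),(.185,-.077,.006),(-.05,-.058,.022),(-.05,.058,.022),(-.05,.069,.022)]
S,r=fit("top",Sm,u([(717,50),(766,322),(72,442),(30,168),(455,127),(492,335),(494,355)]),[.4,-.1,1.57]);print(S,"\n",r.round(1))
C,r=fit("top",CASE,u([(519,148),(640,107),(694,275),(574,317)]),[.4,-.2,1.57]);print(C,"\n",r.round(1))
print(rel(S,C),np.array(S[:2]))
for nm,p,z in(("tin",(407,473),.023),("drv",(322,440),.01),("adapter",(185,60),.026)):
    print(nm,rel(S,np.array([*ray("top",u([p])[0],z)[:2],0]))[:2])
E
```

```text
[ 0.51956368 -0.06467629  1.75410833] 
 [[ 0.3 -0.1]
 [ 0.8  0.5]
 [-0.6  0.6]
 [-0.7 -0.2]
 [ 0.  -0.6]
 [-0.1 -0.1]
 [ 0.2 -0.1]]
[ 0.53797822 -0.18613062  1.8982278 ] 
 [[-1.  -0.4]
 [ 0.3 -0.4]
 [ 1.2  0.5]
 [-0.5  0.4]]
[-0.12277613  0.00403354  0.14411947] [ 0.51956368 -0.06467629]
tin [0.00702808 0.12337106]
drv [0.04953333 0.09772634]
adapter [ 0.08851138 -0.11688408]
```

```bash
cat >> h.py <<'E'
from scipy.spatial.transform import Rotation as R
S0=np.array([ 0.51956368,-0.06467629,1.75410833])
def go(x,y,z,yaw=0):  # slide frame m (z world), yaw of tool x relative to lane -> tool-axis shift mm, turn deg
    s=monitor.state();Rt=R.from_quat(s["eef_rot"]).as_matrix();c,q=np.cos(S0[2]),np.sin(S0[2])
    P=np.array([S0[0]+c*x-q*y,S0[1]+q*x+c*y,z]);a=np.arctan2(Rt[1,0],Rt[0,0])
    t=-((S0[2]+yaw-a+np.pi)%(2*np.pi)-np.pi)
    print("go",(x,y,z),"shift",(Rt.T@(P-s["tcp_pos"])*1e3).round(1),"turn",np.degrees(t).round(2))
def where():
    s=monitor.state();Rt=R.from_quat(s["eef_rot"]).as_matrix()
    p=rel(S0,np.array([*s["tcp_pos"][:2],np.arctan2(Rt[1,0],Rt[0,0])]))
    print("t",round(s["time"],2),"slide",(p[:2]*1e3).round(1),"z",round(s["tcp_pos"][2]*1e3,1),"yaw",p[2].round(4),"F",np.round(s["wrist_force"],1),"w",round(s["width"],3),"q",np.round(s["joints"],2))
E
python3 -c "
from h import *
where();go(-.205,0,.12);go(-.205,0,.014)"
```

```text
t 0.1 slide [-409.6  411.8] z 213.2 yaw -1.4183 F [-0.   0.4 -0.2] w 0.091 q [-1.26  0.32  1.57 -0.    1.26 -0.02]
go (-0.205, 0, 0.12) shift [ 438.1 -139.5   93.4] turn -81.26
go (-0.205, 0, 0.014) shift [ 438.1 -139.3  199.4] turn -81.26
```

```bash
python3 -m crank '[[50,-15,0,-10,0.6],[105,-33,10,-20,0.6],[160,-50,30,-30,0.6],[215,-68,45,-40,0.6],[270,-85,60,-50,0.6],[325,-103,75,-60,0.6],[380,-120,85,-70,0.6],[438,-139,93,-80,0.6]]'; python3 -m crank '[[0,0,0,0,0.6],[0,0,0,0,0.6]]' ;python3 -c "
from h import *
where();go(-.205,0,.014)"
```

```text
time: 1.1
tcp_pos: [0.5582, -0.266, 0.12]
eef_rot: [0.646, 0.764, -0.0, -0.0]
wrist_force: [0.6, -0.4, 0.5]
width: 0.055
grip_force: 0.0
time: 1.35
tcp_pos: [0.5566, -0.2673, 0.1205]
eef_rot: [0.648, 0.762, -0.0, -0.001]
wrist_force: [-0.5, -1.1, -1.1]
width: 0.0544
grip_force: 0.0
t 1.35 slide [-205.9    0.5] z 120.5 yaw -0.0221 F [-0.5 -1.1 -1.1] w 0.054 q [-0.47  0.46  1.6  -0.    1.09 -0.63]
go (-0.205, 0, 0.014) shift [  0.9   0.6 106.5] turn -1.27
```

Down behind the case, then a slow push of about 45 mm to square it.

```bash
python3 -m crank '[[1,0.5,30,-1.3,0.6],[1,0.5,60,-1.3,0.6],[1,0.5,85,-1.3,0.6],[1,0.5,100,-1.3,0.6],[1,0.5,106,-1.3,0.6],[1,0.5,106,-1.3,0.6]]'; python3 -c "
from h import *
where()"; python3 -m crank '[[5,0,0,0,0.6],[10,0,0,0,0.6],[15,0,0,0,0.6],[19,0,0,0,0.6],[23,0,0,0,0.6],[27,0,0,0,0.6],[31,0,0,0,0.6],[35,0,0,0,0.6]]';python3 -m crank '[[3,0,0,0,0.6],[6,0,0,0,0.6],[6,0,0,0,0.6]]'
cat > look.py <<'E'
import sys;from h import *
n=sys.argv[1];where();im=viewer.capture("top")[165:275,185:350]
im=np.clip(im.astype(float)*2,0,255).astype(np.uint8)
cv2.imwrite(f"pics/{n}.png",cv2.resize(im,None,fx=4.8,fy=4.8,interpolation=cv2.INTER_CUBIC))
E
python3 look.py c1
```

```text
time: 2.1
tcp_pos: [0.5575, -0.2668, 0.0153]
eef_rot: [0.639, 0.769, 0.0, 0.0]
wrist_force: [1.2, -0.8, 0.4]
width: 0.0549
grip_force: 0.0
t 2.1 slide [-205.7   -0.5] z 15.3 yaw -0.0002 F [ 1.2 -0.8  0.4] w 0.055 q [-0.46  0.56  1.71 -0.    0.87 -0.65]
time: 3.1
tcp_pos: [0.5511, -0.2318, 0.015]
eef_rot: [0.639, 0.769, -0.0, 0.0]
wrist_force: [-1.2, -0.8, 1.3]
width: 0.0546
grip_force: 0.3
time: 3.48
tcp_pos: [0.55, -0.2257, 0.015]
eef_rot: [0.639, 0.769, 0.0, -0.0]
wrist_force: [0.1, -0.2, 0.1]
width: 0.0552
grip_force: 0.0
t 3.48 slide [-163.8   -0.6] z 15.0 yaw 0.0007 F [ 0.1 -0.2  0.1] w 0.055 q [-0.41  0.54  1.77  0.    0.84 -0.59]
```

View pics/c1.png

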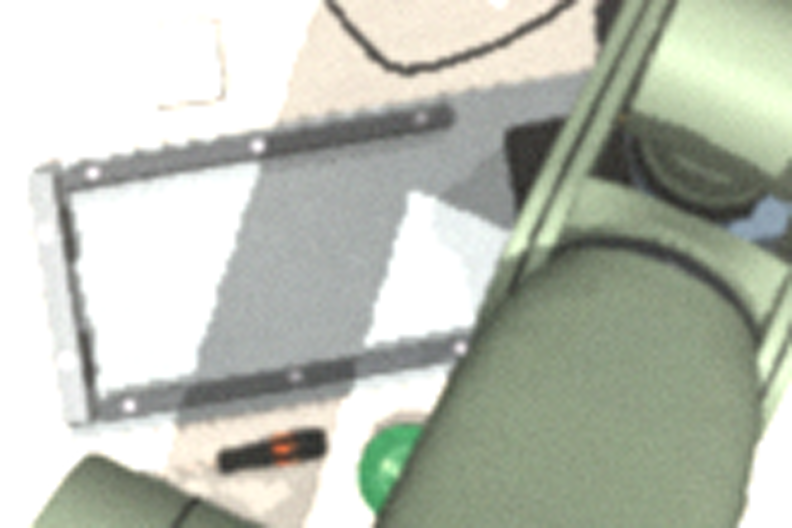

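The arm hides part of the case, but its front-right corner shows at crop (507,127). The front edge runs to (520,205), nearly parallel to the deck's end, so the case is almost square. I'll back off for a clear measurement.

```bash
python3 -m crank '[[-20,0,0,0,0.6],[-40,0,-10,0,0.6],[-70,0,-60,0,0.6],[-120,0,-120,0,0.6],[-170,0,-150,0,0.6],[-220,0,-150,0,0.6],[-250,0,-150,0,0.6],[-250,0,-150,0,0.6]]' >/dev/null; python3 look.py c2
```

```text
t 4.53 slide [-417.6    0.7] z 163.9 yaw -0.0028 F [ 0.5  0.1 -1.1] w 0.055 q [-0.69  0.65  1.13 -0.    1.36 -0.87]
```

View pics/c2.png

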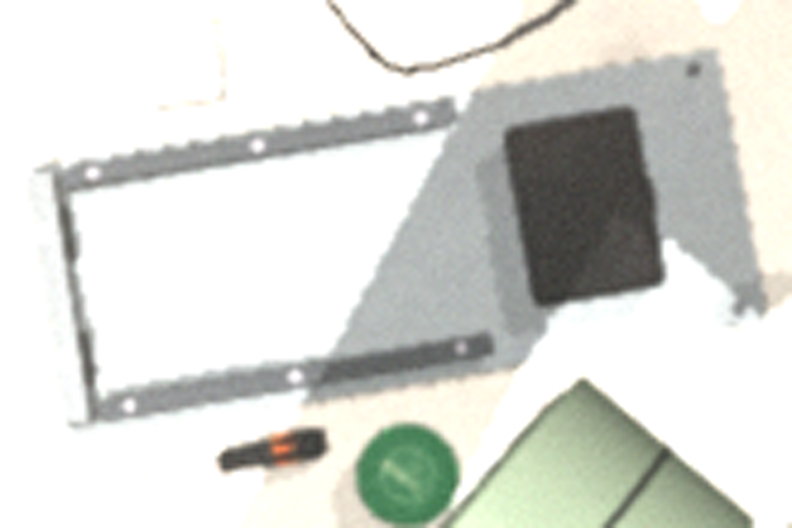

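```bash
cat >> h.py <<'E'
B8=[(a,b,z) for a in(-.035,.037) for b in(-.049,.049) for z in(.006,.032)]
def rect(pts):
    c,wh,a=cv2.minAreaRect(np.array(pts,np.float32).reshape(-1,1,2))
    if wh[0]>wh[1]: a+=90
    return np.array([c[0],c[1],((a+90)%180-90)]),sorted(wh)
def seg(im,th=62):
    g=cv2.resize(im[165:275,185:350],None,fx=8,fy=8,interpolation=cv2.INTER_CUBIC).max(2)
    m=(g<th).astype(np.uint8);m=cv2.morphologyEx(m,cv2.MORPH_OPEN,np.ones((120,120)))
    cn=max(cv2.findContours(m,0,1)[0],key=cv2.contourArea)[:,0]
    return (cn+.5)/8-.5+[185,165],m*255
def casefit(im,th=62):
    cn,m=seg(im,th);t,wh=rect(cn)
    def f(p):
        c,s=np.cos(p[2]),np.sin(p[2])
        q,w=rect([proj("top",(p[0]+c*a-s*b,p[1]+s*a+c*b,z)) for a,b,z in B8]);f.w=w
        return (q-t)*[1,1,.5]
    c0=ray("top",t[:2],.02);r=least_squares(f,[c0[0],c0[1],1.75],diff_step=1e-4)
    C=r.x;print("case in slide",rel(S0,C).round(4),"wh",np.round(wh,1),"model",np.round(f.w,1),"res",np.round(r.fun,2));return C
E
python3 - <<'E'
from h import *
im=viewer.capture("top")
g=im.max(2);print(g[205:215:2,285:325:2])
for th in(40,50,60): casefit(im,th)
u=lambda l:[(x/4.8-.5+185,y/4.8-.5+165) for x,y in l]
C,r=fit("top",CASE,u([(505,128),(634,106),(665,284),(537,306)]),[.5,-.17,1.75]);print(rel(S0,C),r.round(1))
E
```

```text
[[82 78 78 70 34 34 36 36 36 34 35 35 33 35 36 35 37 34 62 89]
 [87 77 80 75 37 34 34 37 33 35 34 36 33 35 37 35 35 33 56 88]
 [92 80 77 76 41 34 34 39 35 36 34 37 35 35 39 35 38 33 58 89]
 [94 82 80 80 48 33 35 35 36 34 34 34 35 37 41 38 37 35 55 92]
 [94 82 78 77 51 36 34 33 33 35 34 33 33 40 39 40 42 38 46 90]]Traceback (most recent call last):
  File "<stdin>", line 4, in <module>
  File "h.py", line 41, in casefit
    cn,m=seg(im,th);t,wh=rect(cn)
         ~~~^^^^^^^
  File "h.py", line 38, in seg
    cn=max(cv2.findContours(m,0,1)[0],key=cv2.contourArea)[:,0]
       ~~~^^^^^^^^^^^^^^^^^^^^^^^^^^^^^^^^^^^^^^^^^^^^^^^^
ValueError: max() iterable argument is empty
```

```bash
sed -i 's/(120,120)/(40,40)/' h.py; python3 - <<'E'
from h import *
im=viewer.capture("top")
for th in(52,58,64): casefit(im,th)
u=lambda l:[(x/4.8-.5+185,y/4.8-.5+165) for x,y in l]
C,r=fit("top",CASE,u([(505,128),(634,106),(665,284),(537,306)]),[.5,-.17,1.75]);print(rel(S0,C),r.round(1).tolist())
E
```

```text
case in slide [-0.1128 -0.0017  0.0061] wh [28.7 37.6] model [28.5 38.8] res [0. 0. 0.]
case in slide [-0.1128 -0.0017  0.0068] wh [29.2 38.1] model [28.5 38.8] res [ 0. -0.  0.]
case in slide [-0.1127 -0.0018  0.0054] wh [29.6 38.4] model [28.5 38.8] res [ 0. -0. -0.]
[-0.11200187 -0.00082889 -0.00107392] [[-0.3, -0.0], [0.3, -0.1], [0.5, 0.0], [-0.5, 0.1]]
```

```bash
python3 -m crank '[[50,0,0,0,0.6],[100,0,0,0,0.6],[150,0,0,0,0.6],[190,0,0,0,0.6],[218,-1,30,0,0.6],[218,-1,80,0,0.6],[218,-1,120,0,0.6],[218,-1,140,0,0.6]]' >/dev/null; python3 -c "
from h import *
where();go(-.17,-.001,.014);go(.03,-.001,.014)"
```

```text
t 5.67 slide [-193.9    1.5] z 23.2 yaw 0.0024 F [-0.2  0.6  0.2] w 0.055 q [-0.45  0.55  1.72  0.    0.88 -0.64]
go (-0.17, -0.001, 0.014) shift [23.9  2.6  9.2] turn 0.14
go (0.03, -0.001, 0.014) shift [223.9   3.1   9.6] turn 0.14
```

```bash
python3 -m crank '[[0,2,8,0,0.6],[5,2,9,0,0.6],[14,2,9,0,0.6],[20,2,9,0,0.6],[20,2,9,0,0.6]]' >/dev/null; python3 -c "
from h import *
where();go(-.07,-.001,.014)"
```

```text
t 6.3 slide [-175.6   -1.8] z 16.6 yaw 0.0015 F [-1.   0.1 -0. ] w 0.054 q [-0.42  0.54  1.75 -0.    0.85 -0.61]
go (-0.07, -0.001, 0.014) shift [105.7  -0.7   2.6] turn 0.08
```

```bash
python3 -m crank '[[5,0,1,0,0.6],[10,0,1,0,0.6],[16,0,1,0,0.6],[23,0,1,0,0.6],[30,0,1,0,0.6],[37,0,1,0,0.6],[44,0,1,0,0.6],[51,0,1,0,0.6]]'; python3 -m crank '[[7,0,0,0,0.6],[14,0,0,0,0.6],[21,0,0,0,0.6],[28,0,0,0,0.6],[35,0,0,0,0.6],[42,0,0,0,0.6],[47,0,0,0,0.6],[50,0,0,0,0.6]]';python3 look.py c3
```

```text
time: 7.3
tcp_pos: [0.5438, -0.187, 0.015]
eef_rot: [0.639, 0.769, -0.0, 0.0]
wrist_force: [0.6, -0.9, 0.3]
width: 0.0549
grip_force: 0.3
time: 8.3
tcp_pos: [0.5347, -0.138, 0.015]
eef_rot: [0.639, 0.769, -0.0, 0.0]
wrist_force: [-0.2, -1.5, 0.5]
width: 0.0547
grip_force: 0.3
t 8.3 slide [-74.8  -1.5] z 15.0 yaw 0.0008 F [-0.2 -1.5  0.5] w 0.055 q [-0.27  0.48  1.87 -0.    0.78 -0.46]
```

View pics/c3.png

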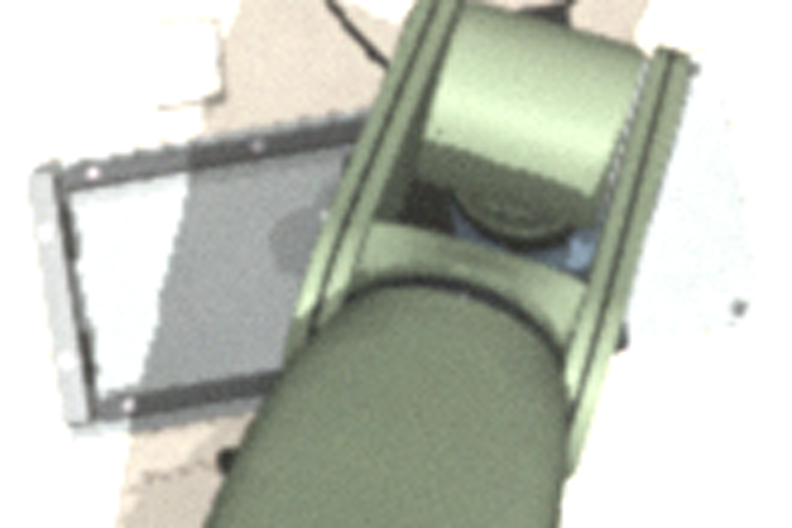

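The arm hides the case here (only its edge near (350,165) shows). I'll back off along the lane and measure numerically.

```bash
python3 -m crank '[[-15,0,0,0,0.6],[-40,0,-20,0,0.6],[-80,0,-70,0,0.6],[-130,0,-120,0,0.6],[-180,0,-140,0,0.6],[-240,0,-140,0,0.6],[-300,0,-140,0,0.6],[-300,0,-140,0,0.6]]' >/dev/null; python3 - <<'E'
from h import *
where();im=viewer.capture("top");cv2.imwrite("pics/t4.png",im)
for th in(52,58,64): casefit(im,th)
cn,m=seg(im,58)
v=cv2.resize(np.clip(im[165:275,185:350]*1.6,0,255).astype(np.uint8),None,fx=4.8,fy=4.8,interpolation=cv2.INTER_CUBIC)
cv2.polylines(v,[((cn-[185,165]+.5)*4.8).astype(int)],True,(0,255,255),1);cv2.imwrite("pics/c4.png",v)
E
```

```text
t 9.35 slide [-3.804e+02  2.000e-01] z 153.5 yaw -0.0044 F [-0.3  0.3  0.1] w 0.055 q [-0.66  0.61  1.23 -0.    1.3  -0.83]
case in slide [-0.0249 -0.0013 -0.0451] wh [27.9 38.7] model [28.2 38.8] res [0. 0. 0.]
case in slide [-0.0249 -0.0014 -0.0399] wh [28.4 39.3] model [28.2 38.8] res [ 0. -0.  0.]
case in slide [-0.0248 -0.0015 -0.0407] wh [28.8 39.8] model [28.2 38.8] res [ 0. -0.  0.]
```

View pics/c4.png

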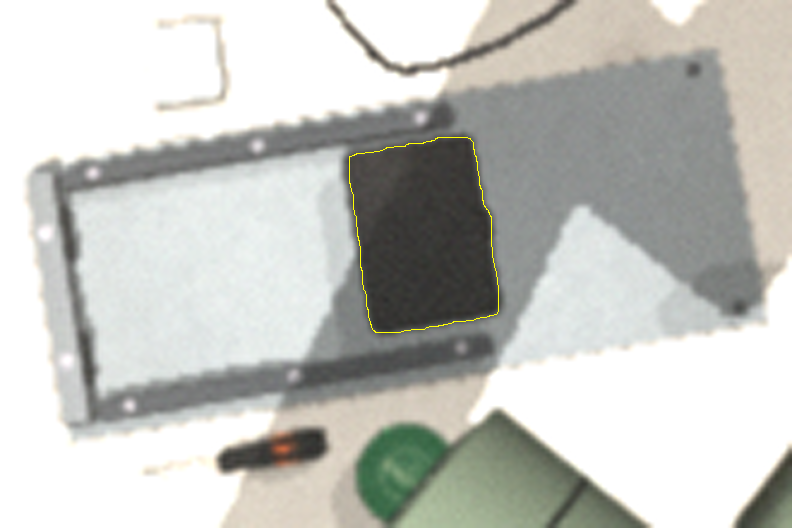

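The case sits inside the lane mouth with corners at about (348,156), (473,136), (499,315) and (374,333). It has gaps to both rails and is roughly parallel to them. Next I'll fit its corners and the rails for yaw.

```bash
python3 - <<'E'
from h import *
u=lambda l:[(x/4.8-.5+185,y/4.8-.5+165) for x,y in l]
C,r=fit("top",CASE,u([(348,156),(473,136),(499,315),(374,333)]),[.5,-.1,1.75]);print(rel(S0,C),r.round(1).tolist())
# rail screws (on centreline of rail tops): direction of the lane
for l in([(92,173),(420,118)],[(129,405),(461,347)]):
    a,b=[ray("top",p,.022) for p in u(l)];d=a-b;print("rail yaw",np.arctan2(d[1],d[0])-S0[2],[ (rel(S0,np.array([*q[:2],0]))[:2]*1e3).round(1) for q in(a,b)])
# side lines from contour
cn,m=seg(cv2.imread("pics/t4.png"),58)
W=np.array([rel(S0,np.array([*ray("top",p,.032)[:2],0]))[:2] for p in cn])*1e3
c=np.array([-24,-1]);q=W-c
for nm,k in(("rear",(q[:,0]<-30)&(abs(q[:,1])<38)),("front",(q[:,0]>30)&(abs(q[:,1])<38)),("right",(q[:,1]<-42)&(abs(q[:,0])<28)),("left",(q[:,1]>42)&(abs(q[:,0])<28))):
    i=0 if nm in("rear","front") else 1
    p=np.polyfit(W[k][:,1-i],W[k][:,i],1);print(nm,p.round(3),"yaw",(-p[0] if i==0 else p[0]).round(3))
print(W.min(0),W.max(0))
E
```

```text
[-0.02400935 -0.00010945 -0.02221273] [[-0.8, -0.2], [0.7, -0.2], [1.0, -0.0], [-0.8, 0.4]]
rail yaw -0.002668804115268486 [array([148.1, -64.9]), array([-31.8, -64.5])]
rail yaw 0.0028116732159928493 [array([147.6,  62.4]), array([-32.7,  61.9])]
rear [-1.0000e-03 -5.8143e+01] yaw 0.001
front [ 0.035 11.985] yaw -0.035
right [ 8.000e-03 -4.915e+01] yaw 0.008
left [-2.0000e-03  4.9244e+01] yaw -0.002
[-60.39046454 -50.55992979] [13.4625195  50.11898122]
```

The rail screws put the lane's middle at y≈-1 mm. The case is at y≈0 to -1 mm with yaw ≈0, so I'll push on along the same line.

```bash
python3 -m crank '[[60,0,0,0,0.6],[120,0,0,0,0.6],[170,0,20,0,0.6],[220,0,70,0,0.6],[260,0,120,0,0.6],[270,0,139,0,0.6],[277,0,139,0,0.6],[280,0,139,0,0.6]]' >/dev/null;python3 -m crank '[[2,0,0,0,0.6],[4,0,0,0,0.6]]'; python3 -c "
from h import *
where();go(.075,-.001,.015)"
```

```text
time: 10.65
tcp_pos: [0.5384, -0.1547, 0.017]
eef_rot: [0.639, 0.769, 0.0, 0.001]
wrist_force: [0.5, 0.6, 1.2]
width: 0.0545
grip_force: 0.0
t 10.65 slide [-92.   -2.1] z 17.0 yaw -0.0001 F [0.5 0.6 1.2] w 0.055 q [-0.3   0.49  1.85 -0.    0.79 -0.48]
go (0.075, -0.001, 0.015) shift [167.   -1.2   1.8] turn -0.01
```

```bash
python3 -m crank '[[5,0,1,0,0.6],[10,0,1,0,0.6],[15,-0.5,1,0,0.6],[21,-0.5,1,0,0.6],[28,-0.5,1,0,0.6],[35,-0.5,1,0,0.6],[42,-0.5,1,0,0.6],[50,-0.5,1,0,0.6]]' >/dev/null; python3 -m crank '[[8,0,0,0,0.6],[16,0,0,0,0.6],[24,0,0,0,0.6],[32,0,0,0,0.6],[40,0,0,0,0.6],[48,0,0,0,0.6],[56,0,0,0,0.6],[64,0,0,0,0.6]]'>/dev/null; python3 -m crank '[[6,0,0,0,0.6],[12,0,0,0,0.6],[18,0,0,0,0.6],[24,0,0,0,0.6],[30,0,0,0,0.6],[35,0,0,0,0.6],[39,0,0,0,0.6],[41,0,0,0,0.6]]';python3 -c "
from h import *
where();go(.077,-.001,.015)"
```

```text
time: 13.65
tcp_pos: [0.5088, -0.0015, 0.015]
eef_rot: [0.639, 0.769, -0.0, 0.0]
wrist_force: [-0.1, -1.0, 0.4]
width: 0.0547
grip_force: 0.3
t 13.65 slide [64.1 -0.9] z 15.0 yaw 0.0009 F [-0.1 -1.   0.4] w 0.055 q [-0.03  0.43  1.98 -0.    0.73 -0.21]
go (0.077, -0.001, 0.015) shift [12.9  0.1 -0. ] turn 0.05
```

Now in small steps, watching for contact force at the stop.

```bash
python3 -m crank '[[2,0,0,0,0.6],[4,0,0,0,0.6],[6,0,0,0,0.6],[7,0,0,0,0.6],[8,0,0,0,0.6],[9,0,0,0,0.6]]'; for i in 1; do python3 -m crank '[[1,0,0,0,0.6],[2,0,0,0,0.6],[2,0,0,0,0.6]]'; done; python3 -m crank '[[1,0,0,0,0.6],[2,0,0,0,0.6],[2,0,0,0,0.6]]'; python3 -c "
from h import *
where()"
```

```text
time: 14.4
tcp_pos: [0.5072, 0.0071, 0.0149]
eef_rot: [0.639, 0.769, -0.0, 0.0]
wrist_force: [-0.3, -0.4, 0.2]
width: 0.0548
grip_force: 0.4
time: 14.78
tcp_pos: [0.5068, 0.0092, 0.0149]
eef_rot: [0.639, 0.769, 0.0, -0.0]
wrist_force: [0.3, 0.5, 0.0]
width: 0.0547
grip_force: 0.1
time: 15.15
tcp_pos: [0.5065, 0.011, 0.015]
eef_rot: [0.639, 0.769, -0.0, 0.0]
wrist_force: [0.4, -0.8, 0.3]
width: 0.0547
grip_force: 0.6
t 15.15 slide [76.8 -1. ] z 15.0 yaw 0.0009 F [ 0.4 -0.8  0.3] w 0.055 q [-0.    0.43  1.98 -0.    0.73 -0.18]
```

```bash
python3 -m crank '[[1,0,0,0,0.6],[1,0,0,0,0.6],[1,0,0,0,0.6]]'|grep -E "tcp|wrist"; python3 -m crank '[[1,0,0,0,0.6],[1,0,0,0,0.6],[1,0,0,0,0.6]]'|grep -E "tcp|wrist"; python3 -m crank '[[1,0,0,0,0.6],[1,0,0,0,0.6],[1,0,0,0,0.6]]'|grep -E "tcp|wrist"; python3 -c "
from h import *
where()"
```

```text
tcp_pos: [0.5066, 0.0111, 0.015]
wrist_force: [0.9, -5.7, -0.9]
tcp_pos: [0.5066, 0.0111, 0.0151]
wrist_force: [1.4, -9.8, 0.4]
tcp_pos: [0.5066, 0.0112, 0.0151]
wrist_force: [1.2, -14.0, 0.4]
t 16.27 slide [77. -1.] z 15.1 yaw 0.0026 F [  1.2 -14.    0.4] w 0.055 q [ 0.    0.43  1.98 -0.01  0.73 -0.18]
```

The force rose to 14 N with no further motion, so the case is at the stop. I'll relax slowly, withdraw and verify.

```bash
python3 -m crank '[[-1,0,0,0,0.6],[-2,0,0,0,0.6],[-3,0,0,0,0.6],[-6,0,0,0,0.6],[-15,0,0,0,0.6],[-25,0,-10,0,0.6],[-40,0,-40,0,0.6],[-50,0,-80,0,0.6]]'|grep -E "tcp|wrist"; python3 -m crank '[[-50,0,-40,0,0.6],[-100,0,-60,0,0.6],[-150,0,-60,0,0.6],[-200,0,-60,0,0.6],[-250,0,-60,0,0.6],[-300,0,-60,0,0.6],[-320,0,-60,0,0.6],[-320,0,-60,0,0.6]]'|grep -E "tcp|wrist"
python3 look.py c5; python3 - <<'E'
from h import *
im=viewer.capture("top");cv2.imwrite("pics/t5.png",im)
for th in(52,58): casefit(im,th)
E
```

```text
tcp_pos: [0.5146, -0.0361, 0.0958]
wrist_force: [0.7, -0.1, 0.1]
tcp_pos: [0.5732, -0.3505, 0.1548]
wrist_force: [0.8, 0.9, -0.2]
t 18.27 slide [-290.8   -0.6] z 154.8 yaw -0.0013 F [ 0.8  0.9 -0.2] w 0.055 q [-0.57  0.51  1.41  0.    1.22 -0.75]
case in slide [ 0.1237  0.0038 -0.1584] wh [27.6 35.2] model [29.2 39. ] res [0. 0. 0.]
case in slide [ 0.1279 -0.002  -0.0074] wh [29.9 37.9] model [29.1 39.1] res [ 0.  0. -0.]
```

View pics/c5.png

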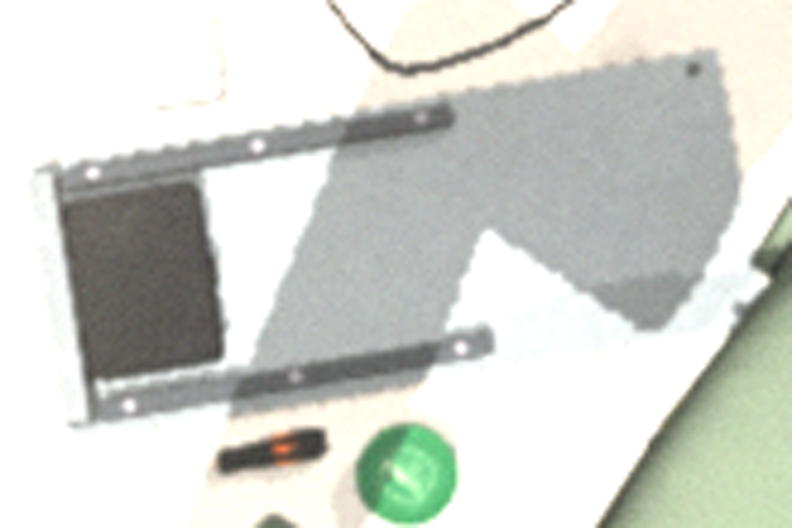

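The case rests against the stop at x = 127.9 mm, yaw ≈ 0, with gaps to both rails. Its corners in the crop are at about (65,203), (198,180), (222,358) and (92,380). The tin, driver and adapter have not moved.

```bash
python3 -c "
from rig import arm
print(arm.sign_off())"
```

```text
the job is handed in; nothing more can be done
None
```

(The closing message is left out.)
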